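Close and clip a cigar mould, then log it

TASK

Put the black lid squarely on the cigar mould so that it sits fully home, then lift the wide red clip up off its hook and push it down square across the middle of the lid, its arch over the lid's rib and its legs down both long sides, until it rests on the lid. Then press the tally counter's yellow plunger all the way down and let it spring back. Do not drop the lid or the clip, and leave the small brass clip, the gum pot and the wooden ring gauge where they are.

Things in the scene. Friction and masses are not known exactly. Their poses are not given: they have to be found in the camera images.
- mould: bottom half of a cigar mould, fixed to the bench: black, grey raised centre with five cigars. 150 (x) x 110 (y) mm, origin at the centre of its underside. The lid rests on a flat ledge 22 mm up; inside the ledge a land enters the lid: 134 x 94 mm up to 29 mm height, 128 x 88 mm up to 34 mm; cigars reach 43 mm. The same either way round.
- lid: loose black lid with a grey grip rib, about 0.3 kg (varies), right way up on the bench: hollow shell open below, 150 (x) x 110 (y) mm, inside 140 x 100 mm (3 mm play per side on the land), top face 30 mm above the origin, which is the centre of its underside. Fully home its origin is 22 mm above the mould's, axes parallel (a half turn makes no difference).
- lid_rib (a point): centre of the top face of the lid's grip rib, 54 mm above the lid's origin. The rib is grey, centred on the lid, runs along the lid's x: 80 long, 14 wide (y), 24 mm high over the lid's top face.
- clip: wide red clip, loose, about 0.16 kg (varies): bar 18 mm deep (x), 6 thick, bent to a bridge along y with two legs down. Origin: centre of the bridge's underside. Legs reach 45 mm below it, 118 mm apart inside, 130 outside, the last 12 mm flared out by 6 mm each. On the lid its origin is 30 mm above the lid's, its y along the lid's y; a half turn makes no difference.
- clip_arch (a point): centre of the outer top of the arch in the middle of the red clip's bridge, 38 mm above the clip's origin. The arch is 28 mm wide inside (y), 40 outside, its inner top 32 mm above the origin; pinch it from above across the 40 mm, tips above the bridge's top face (6 mm over the origin). The clip hangs by it on stand_wide's hook, upright, its axes along the stand's.
- stand_wide: fixed hook stand with the red clip. Origin on the bench straight below the hanging place (clip within 12 mm of it along x). Wooden foot 100 x 80 x 12 mm centred at x = 35 mm, post 14 mm thick at x = 55 mm, 156 high. Level arm 10 mm thick, axis at z = 150 mm, from the post to x = -30 mm.
- hook_tip (a point): end of the upturned hook tip on stand_wide (x = -34, z = 163 mm in the stand's frame; the rod ends 5 mm above). The hook points along the stand's -x, roughly towards the robot: lift the clip by at least 15 mm, then take it off along -x by 60 mm or more.
- stand_small: the other hook stand, of the same make, size and frame, carrying the small brass clip. The two stands may have changed places.
- small_clip: bystander: small brass clip of the same form, 72 mm between its legs, legs 30 mm, hanging on stand_small. Origin: centre of its bridge's underside. Leave alone.
- counter: green tally counter fixed to the bench, 70 x 60 x 40 mm, origin at the centre of its underside; a yellow plunger cap stands over its centre. Counter and lid may have changed sides.
- plunger_top (a point): centre of the top face of the yellow plunger cap (26 mm across, 8 mm thick), 68 mm above the bench when released, 56 mm fully pressed.
- plunger (a joint): plunger stroke in m: 0 released, 0.012 fully down; it is sprung: about 2 N to start and 8 N to the end, and returns by itself.
- gum_pot: bystander: amber jar with a white cap, 52 mm across, 65 mm high, origin at the centre of its underside. Leave alone.
- ring_gauge: bystander: light wooden plate with four holes, 130 x 45 x 8 mm, lying flat, origin at the centre of its underside. Leave alone.
Mind the look-alikes: they are no part of the job. What is meant by the clip is not purple, and is the larger of those in its own colour.

How it is judged:
By the outcome, as a careful person would: the job done as asked, in the order asked, and still so for the second after the job is handed in, with the robot touching nothing.
It also fails if it takes over 67 s, if anything falls off the work surface, if the arm or the gripper's body presses on something with over 40 N, if the wrist force passes 120 N, or if a joint passes its speed limit or range.

ROBOT

A 6-joint arm with a two-finger parallel gripper is mounted at the origin on the work surface. World frame = base frame: x ahead of the robot, y to its left, z up, the work surface at z = 0. Lengths are in mm, angles in rad, forces in N, time in s.
With the tool pointing down it reaches from about 375 to 975 mm from the base axis. Payload 3.8 kg.
Tool frame: the origin (TCP) lies midway between the tips of the shut fingers; the grasp point (between the pads) lies 19 mm behind it; z points along the fingers, y is the line along which they close (so a half turn about z gives the same grasp; the last joint's range is limited). The gripper opens to 88 mm and grips with 3 to 60 N. Pads are 18 mm wide; open, the fingers measure 123 mm over their backs; the gripper's body (75 mm by 187 mm) begins 45 mm behind the grasp point.
Start: joints at [1.175, 0.264, 1.604, -0, 1.274, -0.037], TCP at [237.024, 632.011, 214.106] pointing down, gripper open.
Joint ranges: [-2.63, 2.63], [-0.94, 2.18], [0.31, 2.57], [-1.31, 4.45], [0, 2.66], [-2.55, 2.55]. Speed limits (rad/s): [2.57, 2.57, 3.14, 3.14, 3.14, 3.14].

INTERFACE

Orientations are given as a 3x3 rotation matrix whose columns are the frame's x, y, z axes.
In Python, from station import r gives the robot as it stands. The module is installed in compiled form; this text tells all that it offers.
- The arm moves only by the shell command python3 -m creep 'ROWS' [FORCE]. ROWS is JSON, a list of rows, each a list of 7 numbers: the closure, from 0 (fully open) to 1 (shut), then the shift along the tool's x, y, z in m, then the turn, a rotation vector about the tool's x, y, z in degrees. A call has 1 to 8 rows; each row is the pose to reach, as a shift and turn from the pose commanded when the call began, along the tool's axes at that moment; what a row does not reach only later rows make up. A row lasts 1/12 s, in which the tool goes at most 41.7 mm and 7.16 degrees, less where a joint would pass 70% of its speed; a pose out of reach is approached as far as the arm can. A call with a gripper value outside its range is refused whole. The fingers move at their own pace and stop on an object; FORCE is the grip in N (left out, the last holds). Time passes only in rows, so rows that repeat a pose let the fingers close. It gives the time, the measured TCP pose, the force, the opening and the grip force at its end, in the units of the state.
- r.read_state(): the state, without advancing time (a new reading comes with each control period).
- r.get_image(name): name is "side" or "top"; returns a dict with "color" (400x640x3 uint8, red, green, blue), "depth" (400x640 float32, mm along the optical axis (not along the pixel's ray), 0 where there is no reading), "intrinsics" (3x3 intrinsics, pixels), "k1" (the pictures are not rectified: a ray, as slopes to the right and down, at radius r is drawn at 1 + k1 r^2 times it, then the intrinsics apply), "origin" and "attitude" of the camera in the world. Camera axes: x right, y up, looking along -z (the intrinsics and any distortion apply to the point x, -y, -z); pixel columns grow to the right and rows downward; lengths in mm; the calibration is good to about 2 mm. A picture is of the moment at which its call begins.
- r.job_done(): hands the job in; it is judged then, once.
The state is a dict: "time_s": time; "qpos": joint angles; "dq": joint speeds; "joint_torque": joint torques, N m; "position": TCP position; "ee_rot": TCP orientation; "ft_force": force on the tool from outside, world axes, zero at the start; "torque": the same for the moment, N m; "gripper_width": finger opening in mm; "grasp_force": force on a finger pad.
Only numpy, scipy, OpenCV 4.12 (cv2) and the standard library are available. Lean on these libraries where they do the work, as an engineer would, in place of code of your own. Each camera call takes 0.05 s, during which the arm holds its last target. There are 200 camera calls.

## Working session

There is one attempt and no reset: what is moved stays moved. The work goes in short steps, Python scripts to look and compute and a shell command to move; the robot and the scene stay as the last step left them, time stands still between calls to the robot, and variables do not carry over. Pictures are saved under pics/ and viewed, at most 13 in all, crops included, and the job is handed in when it is done.

```bash
mkdir -p pics; cat > h.py <<'E'
import numpy as np, cv2, json
from station import r
def shot(n):
    d=r.get_image(n); np.savez(f'pics/{n}.npz',**{k:np.asarray(v) for k,v in d.items()}); return d
def load(n): return dict(np.load(f'pics/{n}.npz'))
def ray(d,u,v):
    K=d['intrinsics'];k=float(d['k1']);p=np.array([(u-K[0,2])/K[0,0],(v-K[1,2])/K[1,1]])
    s=p.copy()
    for _ in range(20): s=p/(1+k*(s@s))
    return d['attitude']@np.array([s[0],-s[1],-1.]),d['origin']
def atz(d,u,v,z): R,o=ray(d,u,v); return o+R*(z-o[2])/R[2]
def dep(d,u,v):
    R,o=ray(d,u,v); a=d['depth'][int(v)-1:int(v)+2,int(u)-1:int(u)+2]; a=a[a>0]; return o+R*np.median(a) if a.size else None
def tri(d1,p1,d2,p2):
    A=[];b=[]
    M=np.zeros((3,3));w=np.zeros(3)
    for d,p in((d1,p1),(d2,p2)):
        R,o=ray(d,*p);R=R/np.linalg.norm(R);P=np.eye(3)-np.outer(R,R);M+=P;w+=P@o
    return np.linalg.solve(M,w)
def proj(d,X):
    c=d['attitude'].T@(np.asarray(X)-d['origin']);s=np.array([c[0],-c[1]])/-c[2];s=s*(1+float(d['k1'])*(s@s));K=d['intrinsics']
    return K[0,0]*s[0]+K[0,2],K[1,1]*s[1]+K[1,2]
def cloud(d):
    K=d['intrinsics'];v,u=np.mgrid[0:400,0:640];p=np.stack([(u-K[0,2])/K[0,0],(v-K[1,2])/K[1,1]],-1);s=p.copy()
    for _ in range(20): s=p/(1+float(d['k1'])*(s**2).sum(-1,keepdims=True))
    c=np.stack([s[...,0],-s[...,1],-np.ones_like(s[...,0])],-1)*d['depth'][...,None]
    X=c@d['attitude'].T+d['origin']; X[d['depth']==0]=np.nan; return X
def save(d,f,box=None,sc=1):
    c=d['color'][...,::-1]
    if box: c=c[box[1]:box[3],box[0]:box[2]]
    cv2.imwrite('pics/'+f,cv2.resize(c,None,fx=sc,fy=sc,interpolation=cv2.INTER_CUBIC))
E
python3 - <<'E'
from h import *
for n in('side','top'):
    d=shot(n);save(d,n+'0.png',sc=1.25);print(n,d['origin'],d['attitude'].round(3).tolist(),d['intrinsics'].tolist(),d['k1'])
s=r.read_state();print(s['position'],s['ee_rot'],s['ft_force'],s['time_s'],s['gripper_width'])
E
```

```text
side [ 372.35100714 -908.6579616   927.03035345] [[0.962, 0.175, -0.21], [-0.273, 0.661, -0.699], [0.016, 0.73, 0.684]] [[389.9218814340854, 0.0, 315.0272485810319], [0.0, 389.9218814340854, 200.91719977934864], [0.0, 0.0, 1.0]] -0.009906867428411478
top [ 472.98118007  -82.86672739 1310.34241135] [[-0.011, 0.991, -0.134], [-1.0, -0.011, 0.002], [0.0, 0.134, 0.991]] [[512.6718063524138, 0.0, 318.05693913279214], [0.0, 512.6718063524138, 195.84170460760717], [0.0, 0.0, 1.0]] 0.03513669233442184
[236.74632692 631.3780641  212.92538214] [[-9.36314797e-01  3.51160902e-01 -7.88409043e-04]
 [ 3.51161776e-01  9.36312981e-01 -1.84647163e-03]
 [ 8.97889785e-05 -2.00573783e-03 -9.99997984e-01]] [ 0.73165474  0.08672271 -0.33884983] 0.1 88.43959848628126
```

View pics/top0.png

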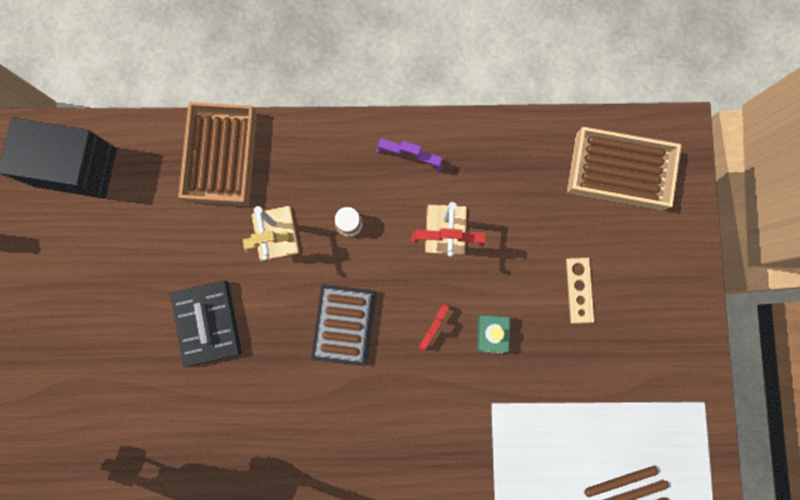

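View pics/side0.png

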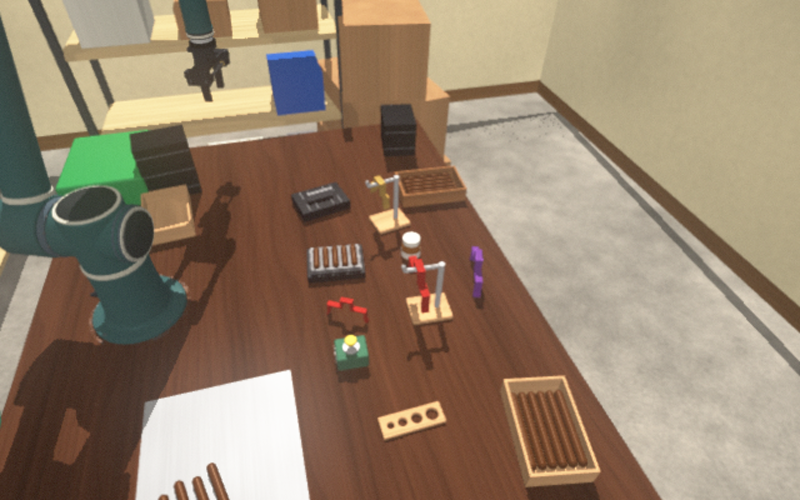

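Top picture: the lid is at (205,323), the mould at (344,325), the red clip on its stand at (450,236), the counter at (494,334), and a small red look-alike at (436,327). The side picture shows the same layout. Next I measure from both depth views.

```bash
cat > m.py <<'E'
from h import *
def rect(P):
    (c,s,a)=cv2.minAreaRect(P[:,:2].astype(np.float32)); 
    if s[0]<s[1]: s=s[::-1]; a+=90
    return np.round(c,1),np.round(s,1),round((a+90)%180-90,1)
def rep(name,X,box,zr,m=None):
    u0,v0,u1,v1=[int(b) for b in box]; Q=X[v0:v1,u0:u1].reshape(-1,3); k=(Q[:,2]>zr[0])&(Q[:,2]<zr[1])
    if m is not None: k&=m[v0:v1,u0:u1].ravel()
    Q=Q[k]
    if len(Q)>4: print(name,len(Q),'z med/p95',np.round(np.percentile(Q[:,2],[50,95]),1),'mean',Q.mean(0).round(1),*rect(Q))
E
python3 - <<'E'
from m import *
S=load('side');T=load('top')
for n,d,B in(('top',T,dict(lid=(132,220,198,298),mould=(245,222,306,295),clip=(325,175,395,205),stand=(335,160,380,208),counter=(378,248,412,286))),
             ('side',S,dict(lid=(228,142,284,178),mould=(240,190,296,228),clip=(318,198,350,256),stand=(318,205,365,262),counter=(262,262,300,300)))):
    X=cloud(d);c=d['color'].astype(int);hsv=cv2.cvtColor(d['color'],cv2.COLOR_RGB2HSV).astype(int)
    red=((hsv[...,0]<6)|(hsv[...,0]>174))&(hsv[...,1]>170)&(hsv[...,2]>80); yel=(hsv[...,0]>22)&(hsv[...,0]<36)&(hsv[...,1]>120);grn=(hsv[...,0]>60)&(hsv[...,0]<95)&(hsv[...,1]>80)
    rep(n+' lidtop',X,B['lid'],(22,38));rep(n+' rib',X,B['lid'],(46,62))
    rep(n+' mould ledge',X,B['mould'],(14,60));rep(n+' mould land',X,B['mould'],(29,60))
    rep(n+' clip all',X,B['clip'],(60,230),red);rep(n+' clip bridge',X,B['clip'],(110,143),red);rep(n+' clip arch',X,B['clip'],(150,190),red)
    rep(n+' foot',X,B['stand'],(6,18));rep(n+' arm',X,B['stand'],(143,175),~red)
    rep(n+' plunger',X,B['counter'],(55,80),yel);rep(n+' counter',X,B['counter'],(32,48),grn)
a=np.vstack([cv2.resize(T['color'][155:300,130:420],(800,400),interpolation=cv2.INTER_CUBIC)])
cv2.imwrite('pics/tc.png',a[...,::-1])
a=cv2.resize(S['color'][135:305,225:365],None,fx=3.5,fy=3.5,interpolation=cv2.INTER_CUBIC);cv2.imwrite('pics/sc.png',a[...,::-1])
E
```

```text
top lidtop 2517 z med/p95 [30.5 34.7] mean [494.1 298.   30.4] [494.8 299.5] [152.  110.8] 12.2
top rib 211 z med/p95 [54.4 58.6] mean [493.2 298.7  54. ] [493.1 299.7] [78.7 15.4] 12.3
top mould ledge 2705 z med/p95 [34.9 44.9] mean [488.   23.9  33.9] [488.9  25.3] [150.5 112.4] -7.6
top mould land 1991 z med/p95 [37.6 45.5] mean [488.1  24.1  37.8] [487.1  26.4] [138.7 101.7] -5.5
top clip all 229 z med/p95 [130.7 163.2] mean [ 648.4 -172.2  139.1] [ 648.  -179.4] [131.9  15.7] 85.8
top clip bridge 133 z med/p95 [129.2 132.5] mean [ 648.7 -170.7  128.8] [ 648.2 -181.5] [127.6  15. ] 85.9
top clip arch 86 z med/p95 [160.8 164.2] mean [ 647.1 -180.6  160.4] [ 647.3 -181.6] [38.2 14.2] 86.5
top foot 750 z med/p95 [11.8 16.1] mean [ 682.  -181.6   11.7] [ 680.5 -189.8] [117.3 104. ] 0.4
top arm 213 z med/p95 [156.3 166. ] mean [ 659.3 -183.7  157.2] [ 657.6 -183.9] [100.   39.4] -8.2
top counter 415 z med/p95 [39.5 43.8] mean [ 467.2 -270.6   39.6] [ 467.5 -272. ] [65.6 58.2] -5.5
side lidtop 656 z med/p95 [31.3 35. ] mean [495.1 286.2  31.1] [497.7 298.9] [150.6 121.5] 11.4
side rib 
[... 293 characters left out ...]
l 221 z med/p95 [131.1 162.7] mean [ 647.9 -204.3  135.9] [ 650.4 -186.8] [133.5  17.8] 86.2
side clip bridge 112 z med/p95 [129.9 135. ] mean [ 647.6 -209.6  129. ] [ 650.9 -184.6] [129.   17.1] 86.4
side clip arch 73 z med/p95 [161.3 163.5] mean [ 649.6 -185.5  160.6] [ 650.7 -184. ] [42.9 16.9] 84.6
side foot 548 z med/p95 [12.8 16. ] mean [ 679.8 -189.8   12.6] [ 691.1 -122.9] [241.  128.8] 74.3
side arm 138 z med/p95 [154.7 165.4] mean [ 660.5 -187.4  155. ] [ 658.7 -188.2] [95.  39.4] -14.2
side plunger 60 z med/p95 [68.8 71.4] mean [ 469.1 -275.    68.7] [ 468.8 -273.9] [23.8 21.7] 78.1
side counter 137 z med/p95 [40.9 43.4] mean [ 468.6 -277.6   40.9] [ 468.3 -275.4] [64.7 51.9] -6.0
```

View pics/tc.png

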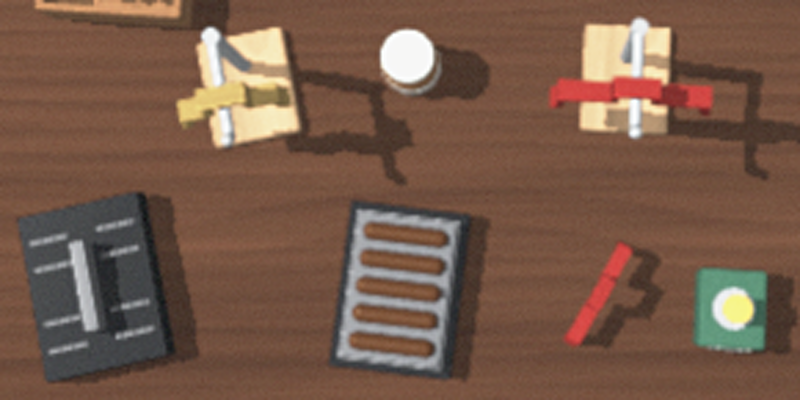

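View pics/sc.png

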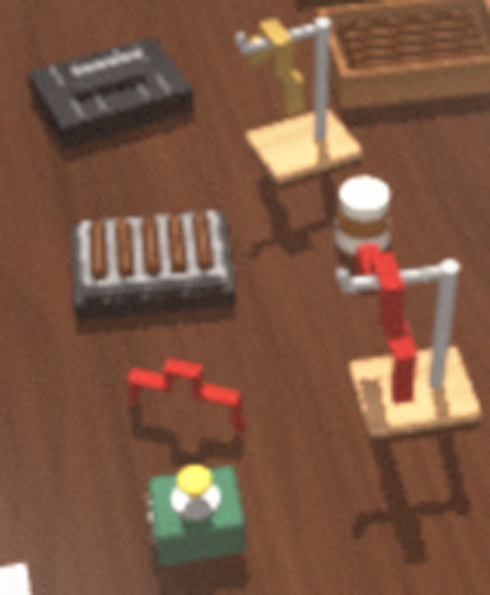

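The crops agree with the depth fits, and the two views agree within about 3 mm:

| Item | Position (mm) | Height (mm) | Yaw |
|---|---|---|---|
| Lid | (495.5, 298.5) | rib top 54 | 12.3° |
| Mould | (489.5, 24) | | -7.5° |
| Clip arch | (649, -183) | top 161 | -4° |
| Plunger | (468.5, -274) | top 68 | |

These fit the given sizes and heights. I'll work out the first move now.

```bash
cat > go.py <<'E'
import sys
from h import *
from scipy.spatial.transform import Rotation as Ro
# target x y z, tool-y heading deg -> shift (m) and turn (deg) in tool axes
x,y,z,h=map(float,sys.argv[1:5]); s=r.read_state(); R=np.array(s['ee_rot']); p=np.array(s['position'])
a=np.radians(h); Y=np.array([np.cos(a),np.sin(a),0]);Z=np.array([0,0,-1.]);D=np.c_[np.cross(Y,Z),Y,Z]
print('t',s['time_s'],'pos',p.round(1),'shift',(R.T@(np.array([x,y,z])-p)/1000).round(4),'turn',Ro.from_matrix(R.T@D).as_rotvec(degrees=True).round(2),'w',round(s['gripper_width'],1),'g',round(float(s['grasp_force']),1),'F',np.round(s['ft_force'],1))
E
python3 go.py 495.5 298.5 130 102.3
```

```text
t 0.1 pos [236.7 631.4 212.9] shift [-0.3592 -0.2206  0.0833] turn [ -0.11  -0.04 -32.86] w 88.4 g 0.0 F [ 0.7  0.1 -0.3]
```

```bash
python3 -m creep '[[0,-0.03,-0.018,0,0,0,-4],[0,-0.065,-0.04,0,0,0,-8],[0,-0.1,-0.061,0.01,0,0,-12],[0,-0.135,-0.083,0.02,0,0,-16],[0,-0.17,-0.104,0.03,0,0,-20],[0,-0.205,-0.126,0.04,0,0,-24],[0,-0.24,-0.147,0.05,0,0,-29],[0,-0.27,-0.166,0.06,0,0,-32.9]]'; python3 go.py 495.5 298.5 80 102.3
```

```text
time_s: 0.77
position: [432.4, 379.8, 153.5]
ee_rot: [[-0.976, -0.218, -0.0], [-0.218, 0.976, -0.0], [0.0, -0.0, -1.0]]
ft_force: [0.6, 0.0, 0.5]
gripper_width: 88.1
grasp_force: 0.0
t 0.7667 pos [432.4 379.8 153.5] shift [-0.0439 -0.0931  0.0735] turn [-0.01 -0.    0.28] w 88.1 g 0.0 F [0.6 0.  0.5]
```

```bash
python3 -m creep '[[0,-0.015,-0.031,0.02,0,0,0],[0,-0.03,-0.062,0.04,0,0,0],[0,-0.044,-0.093,0.06,0,0,0],[0,-0.044,-0.093,0.074,0,0,0],[0,-0.044,-0.093,0.074,0,0,0],[0,-0.044,-0.093,0.074,0,0,0]]'>/dev/null; python3 - <<'E'
from m import *
for n,b in(('top',(132,220,198,298)),('side',(228,130,290,180))):
    d=shot(n);save(d,n+'1.png',b,5)
E
python3 go.py 495.5 298.5 35 102.3; python3 -c "
import cv2,numpy as np
a=cv2.imread('pics/top1.png');b=cv2.imread('pics/side1.png');c=np.zeros((400,640,3),'u1');c[:390,:330]=a;c[:250,330:640]=b;cv2.imwrite('pics/m1.png',c)"
```

```text
t 1.3667 pos [494.5 301.2  80.9] shift [-0.0003 -0.0029  0.0459] turn [0.03 0.05 0.09] w 88.1 g 0.0 F [-0.8  0.1  0.4]
```

View pics/m1.png

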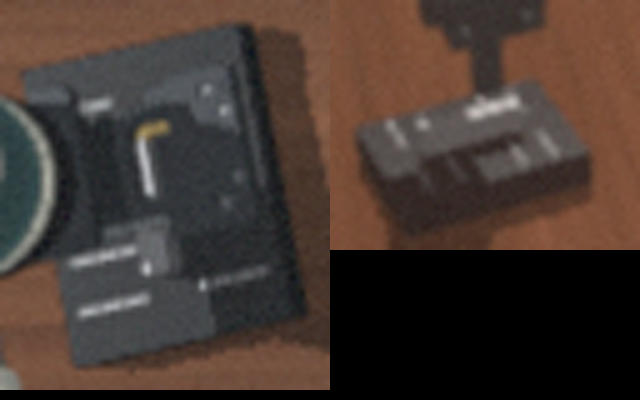

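The gripper is over the lid with the rib between its fingers (rib near (150,190) in the crop). I descend and grip.

```bash
python3 -m creep '[[0,0,-0.002,0.015,0,0,0],[0,0,-0.003,0.03,0,0,0],[0,0,-0.003,0.04,0,0,0],[0,0,-0.003,0.046,0,0,0],[0,0,-0.003,0.046,0,0,0],[0.5,0,-0.003,0.046,0,0,0],[1,0,-0.003,0.046,0,0,0],[1,0,-0.003,0.046,0,0,0]]' 40 >/dev/null; python3 -m creep '[[1,0,0,0,0,0,0],[1,0,0,0,0,0,0],[1,0,0,0,0,0,0],[1,0,0,0,0,0,0],[1,0,0,0,0,0,0]]' 40; python3 go.py 495.5 298.5 110 102.3
```

```text
time_s: 2.45
position: [495.1, 297.4, 34.2]
ee_rot: [[-0.977, -0.214, 0.0], [-0.214, 0.977, 0.0], [-0.0, -0.0, -1.0]]
ft_force: [-0.1, 0.5, -0.6]
gripper_width: 36.8
grasp_force: 0.0
t 2.45 pos [495.1 297.4  34.2] shift [-0.0007  0.001  -0.0758] turn [-0.    0.    0.04] w 36.8 g 0.0 F [-0.1  0.5 -0.6]
```

Still closing, so I wait before lifting.

```bash
python3 -m creep '[[1,0,0,0,0,0,0],[1,0,0,0,0,0,0],[1,0,0,0,0,0,0],[1,0,0,0,0,0,0],[1,0,0,0,0,0,0],[1,0,0,0,0,0,0],[1,0,0,0,0,0,0]]' 40; python3 -m creep '[[1,0,0,-0.003,0,0,0],[1,0,0,-0.008,0,0,0],[1,0,0,-0.015,0,0,0],[1,0,0,-0.025,0,0,0],[1,0,0,-0.038,0,0,0],[1,0,0,-0.05,0,0,0],[1,0,0,-0.06,0,0,0],[1,0,0,-0.06,0,0,0]]'; python3 go.py 489.5 24 94 82.5
```

```text
time_s: 3.03
position: [495.1, 297.4, 34.1]
ee_rot: [[-0.977, -0.214, 0.0], [-0.214, 0.977, 0.0], [-0.0, -0.0, -1.0]]
ft_force: [0.4, 0.4, -0.1]
gripper_width: 0.7
grasp_force: 0.0
time_s: 3.7
position: [497.3, 298.6, 98.0]
ee_rot: [[-0.977, -0.214, 0.005], [-0.214, 0.977, 0.003], [-0.006, 0.002, -1.0]]
ft_force: [0.5, 0.2, 1.4]
gripper_width: 0.6
grasp_force: 0.0
t 3.7 pos [497.3 298.6  98. ] shift [ 0.0663 -0.2666  0.0031] turn [ 0.15  0.31 19.84] w 0.6 g 0.0 F [0.5 0.2 1.4]
```

The gripper shut on nothing, so I look at why.

```bash
python3 - <<'E'
from m import *
T=shot('top');S=shot('side')
a=cv2.resize(T['color'][205:305,110:230],(480,400),interpolation=3);b=cv2.resize(S['color'][100:180,225:289],(320,400),interpolation=3)
cv2.imwrite('pics/m2.png',np.hstack([a,b])[...,::-1])
for d,b,n in((T,(132,220,198,298),'top'),(S,(228,142,284,178),'side')):
    X=cloud(d); rep(n+' lid',X,b,(22,38)); rep(n+' rib',X,b,(46,62))
E
```

```text
top lid 1412 z med/p95 [30.4 34.5] mean [478.8 289.9  30.3] [495.  299.6] [152.3 110.5] 11.9
top rib 138 z med/p95 [53.7 58. ] mean [489.8 296.7  53.5] [492.1 299. ] [76.9 15.9] 13.3
side lid 648 z med/p95 [31.4 34.8] mean [495.3 286.2  31. ] [498.2 296.2] [150.4 122. ] 13.1
side rib 83 z med/p95 [54.5 59.2] mean [497.9 294.8  54. ] [497.6 296.9] [78.  24.1] 13.5
```

View pics/m2.png

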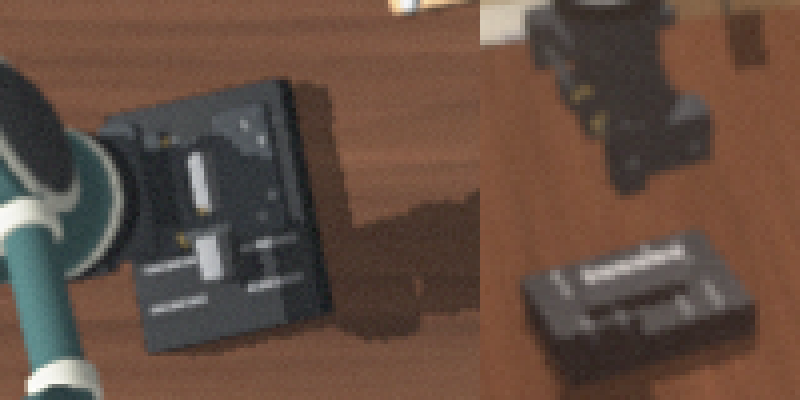

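```bash
python3 - <<'E'
from m import *
T=load('top');S=load('side');s=r.read_state();p=np.array(s['position']);R=np.array(s['ee_rot'])
print(p,s['qpos'],s['gripper_width'],s['grasp_force'])
for n,d in(('top',T),('side',S)):
    print(n,'tcp',np.round(proj(d,p),1),'grasp',np.round(proj(d,p-19*R[:,2]),1),'body',np.round(proj(d,p-64*R[:,2]),1))
    X=cloud(d);Q=X.reshape(-1,3);k=(np.linalg.norm(Q[:,:2]-p[:2],axis=1)<110)&(Q[:,2]>62)&(Q[:,2]<200);Q=Q[k]
    L=(Q-p)@R
    for z in range(-100,40,10):
        q=L[(L[:,2]>=z)&(L[:,2]<z+10)]
        if len(q)>2: print(z,len(q),'x',np.percentile(q[:,0],[5,95]).round(),'y',np.percentile(q[:,1],[5,95]).round())
E
```

```text
[495.66721792 297.73057122  95.28391909] [ 4.97851885e-01  1.83916723e-01  1.93246400e+00 -3.65762343e-05
  1.02311244e+00 -1.28837726e+00] 0.17983598583831137 0.0
top tcp [155.5 257.3] grasp [153.  257.2] body [146.5 256.9]
-100 14 x [ 6. 33.] y [-48.  84.]
side tcp [254.3 143.4] grasp [253.8 139.1] body [252.6 128.6]
-100 54 x [-34.  29.] y [-86.  79.]
-70 4 x [5. 7.] y [ 2. 10.]
-60 4 x [5. 6.] y [ 6. 13.]
-50 8 x [-12.   7.] y [-15.  11.]
-40 15 x [-12.   6.] y [-17.   9.]
```

```bash
python3 - <<'E'
from m import *
S=shot('side');s=r.read_state();p=np.array(s['position']);print(p,proj(S,p))
X=cloud(S);g=S['color'].astype(int)
print('gray');print(g[126:148,242:270].mean(-1).astype(int))
print('dep');print(np.where(np.isnan(X[126:148,242:270,2]),-1,X[126:148,242:270,2]).astype(int))
E
```

```text
[495.02905303 297.38643397  94.33025793] (np.float64(254.12238219895957), np.float64(143.6909490630685))
gray
[[91 90 82 74 62 75 88 75 63 56 55 56 60 56 57 59 55 56 55 52 55 53 51 57
  52 55 54 54]
 [91 92 88 83 72 70 72 67 60 53 58 56 58 55 52 57 52 52 56 52 52 54 54 54
  52 51 54 52]
 [90 90 90 89 80 81 81 68 58 51 52 55 54 52 55 53 53 54 54 54 53 52 53 53
  56 57 59 55]
 [90 92 93 90 86 87 87 73 55 50 57 55 54 53 52 52 51 51 55 52 54 51 50 51
  61 64 64 57]
 [91 89 95 90 87 87 90 78 57 47 54 54 55 54 50 55 55 52 56 54 52 55 54 51
  56 58 62 52]
 [90 89 92 91 86 88 87 76 56 53 50 54 59 58 57 54 51 56 53 53 51 52 57 55
  50 54 53 53]
 [88 90 95 96 88 88 86 80 56 52 53 57 63 72 63 56 54 52 52 53 52 53 52 55
  55 56 60 67]
 [89 88 92 89 88 88 91 81 64 54 54 54 63 64 62 54 53 54 55 54 55 59 62 65
  68 75 75 77]
 [89 89 89 92 89 92 87 78 65 51 51 50 54 55 58 54 54 54 58 63 71 77 76 80
  83 80 85 84]
 [90 91 91 91 89 88 89 83 69 56 53 51 54 50 54 59 63 69 78 76 85 85 86 87
  85 83 83 83]
 [88 88 91 91 94 88 89 87 73 57 50 57 54 55 51 54 72 81 86 88 85 88 87 88
  90 79 85 86]
 [93 91 92 
[... 2847 characters left out ...]
  3   1   3   5   5   3   3   2   2   1   0   3   1   1   0   2   1   3
    3   0   0   4   0   1  -2   0   2   0]
 [  0   2   0   0   1   4   0   1   1   1   1  -1   2   3   2   4   2   3
    2   3   0   2   2   0  -1   1   1   2]
 [  3   2   0   3   0   2   2   1   2   2   0   5  -1   6  -2   1   1   3
    2   2   1   3  -3   0   0   1   4   0]
 [  2   1   4   1   4   0   1   0   1   1  -1   1  -1   2   3   2   1   4
    5   3   0   0   1  -1  -1   2  30  32]
 [  0   1   4   4   1   1   2  -1   2   2   2   2   2   4   0   3   1  -1
    3   1   1   2  31  27  31  30  31  36]
 [  2   1   5   0   2  -2   0   3   0   0   1   1   1   2   2  -1  -1   3
    2  31  32  34  29  33  30  29  30  32]]
```

The fingertips are seen at z≈122, but the reported TCP is z≈94. I check whether that offset is constant and whether there is a sideways part.

```bash
python3 - <<'E'
from m import *
S=load('side');T=shot('top')
for z in(213,240): print('start',z,np.array(proj(S,[236.7,631.4,z]))*1.25)
for z in (94,122): print(z,proj(S,[495,297.4,z]),proj(T,[495,297.4,z]))
X=cloud(S)[118:145,238:275].reshape(-1,3);q=X[(X[:,2]>115)&(X[:,2]<150)]
print(len(q),q.mean(0),q[np.argsort(q[:,2])].round()[:14].tolist())
Y=cloud(T)[220:300,120:200].reshape(-1,3);q=Y[(Y[:,2]>100)&(Y[:,2]<185)];print('top',len(q),q[::3].round().tolist()[:14])
E
```

```text
start 213 [215.73454477 101.32592316]
start 240 [213.73438458  93.21285299]
94 (np.float64(254.12201925339298), np.float64(143.76428373704368)) (np.float64(155.8512037634556), np.float64(257.5970609367937))
122 (np.float64(253.42917695045145), np.float64(137.38608454946362)) (np.float64(152.01116450031907), np.float64(257.42664684973664))
26 [496.27775741 293.00345301 131.93507596] [[492.0, 288.0, 122.0], [499.0, 288.0, 124.0], [503.0, 287.0, 125.0], [487.0, 303.0, 126.0], [496.0, 286.0, 127.0], [490.0, 294.0, 127.0], [511.0, 288.0, 127.0], [492.0, 286.0, 128.0], [507.0, 288.0, 128.0], [491.0, 299.0, 128.0], [503.0, 287.0, 129.0], [488.0, 304.0, 129.0], [500.0, 287.0, 130.0], [496.0, 288.0, 130.0]]
top 0 []
```

```bash
python3 - <<'E'
from m import *
S=load('side')
a=np.array([.351,.936,0]);b=np.array([-.214,.977,0])
for off in(0,27):
    for sg in(-1,1):
        print(off,sg,'start',np.round(np.array(proj(S,np.array([236.7,631.4,213+off])+sg*50*a))*1.25),'m1 crop',np.round((np.array(proj(S,np.array([494.5,301.2,80.9+off])+sg*50*b))-[228,130])*5+[330,0]))
im=cv2.imread('pics/side0.png');print(cv2.cvtColor(im,cv2.COLOR_BGR2GRAY)[72:116:2,190:236:2])
E
```

```text
0 -1 start [210. 109.] m1 crop [486. 116.]
0 1 start [221.  94.] m1 crop [436.  47.]
27 -1 start [208. 100.] m1 crop [483.  86.]
27 1 start [219.  86.] m1 crop [433.  16.]
[[ 66  66  65  65  64  70  65  67  66  66 156 138  84  69  62  71 155 190
  188 186 187 187 184]
 [ 66  68  66  72  62  69  64  72  65  61  80  73  78  64  63  62 146 190
  192 188 186 186 185]
 [ 66  64  66  64  65  65  68  66  63  63  66  66  99  64  63  61 126 189
  190 186 184 186 183]
 [ 67  67  69  67  67  65  67  65  69  64  61  66 108  75  62  61 103 189
  190 185 187 188 185]
 [ 82  67  67  68  69  64  67  67  72  69  67  67 120  87  62  64  90 185
  188 189 187 187 187]
 [ 77  69  68  66  68  69  67  72  81  65  68 111 183 110  62  62  75 168
  189 186 189 186 185]
 [ 88  80  77  78  72  67  67  69  68  66  82 163 188 129  65  65  68 141
  189 188 188 185 182]
 [168 169 166 165 142 113  68  66  64  68 125 186 185 149  68  68  73 151
  188 188 186 185 184]
 [192 189 192 191 191 160  69  68  68  74 171 185 184 184 150 150 152 188
  189 190 191 190 192]
 [192 190 188 189 194 184  84  67  67  68 143 189 188 1
[... 506 characters left out ...]
230 230 231 232 232]
 [229 228 227 228 228 227 227 226 207 204 202 215 230 232 231 232 233 231
  231 233 234 234 235]
 [229 231 231 232 232 233 233 233 233 234 234 234 233 233 235 236 235 235
  235 232 231 231 231]
 [234 234 235 234 235 234 235 235 235 234 233 233 231 231 229 228 228 228
  227 228 230 231 231]
 [235 234 233 232 231 231 230 229 229 229 228 229 229 229 229 230 230 231
  231 230 229 227 227]
 [230 230 228 229 229 229 228 229 230 229 228 229 227 227 227 226 224 223
  222 222 221 222 222]
 [229 228 228 229 226 226 226 225 224 222 223 224 225 223 223 223 224 225
  226 225 224 225 226]
 [224 223 223 223 224 224 224 225 224 224 224 224 225 224 223 222 224 221
  219 219 219 219 217]]
```

The offset is constant: the tips stand about 26 mm higher than the reported TCP, both here and at the start, with no sideways part. So true tip height = reported z + 26. I open and go lower.

```bash
python3 -m creep '[[0,0,0.001,0,0,0,0],[0,0,0.001,0,0,0,0],[0,0,0.001,0,0,0,0],[0,0,0.001,0,0,0,0],[0,0,0.001,0,0,0,0],[0,0,0.001,0,0,0,0],[0,0,0.001,0.01,0,0,0],[0,0,0.001,0.025,0,0,0]]'; python3 -m creep '[[0,0,0,0.015,0,0,0],[0,0,0,0.03,0,0,0],[0,0,0,0.04,0,0,0],[0,0,0,0.048,0,0,0],[0,0,0,0.054,0,0,0],[0,0,0,0.056,0,0,0],[0,0,0,0.058,0,0,0],[0,0,0,0.058,0,0,0]]'
```

```text
time_s: 4.57
position: [496.4, 299.2, 70.2]
ee_rot: [[-0.977, -0.214, 0.004], [-0.214, 0.977, 0.002], [-0.004, 0.001, -1.0]]
ft_force: [0.0, 0.3, -0.5]
gripper_width: 51.6
grasp_force: 0.0
time_s: 5.23
position: [495.1, 298.5, 11.2]
ee_rot: [[-0.977, -0.214, 0.0], [-0.214, 0.977, 0.0], [-0.0, 0.0, -1.0]]
ft_force: [0.1, 0.1, -0.2]
gripper_width: 88.5
grasp_force: 0.0
```

```bash
python3 - <<'E'
from m import *
S=shot('side');save(S,'m3.png',(225,120,295,180),8);p=np.array(r.read_state()['position']);print(p)
X=cloud(S)[120:180,225:295].reshape(-1,3);R=np.array(r.read_state()['ee_rot']);L=(X-p)@R;k=(abs(L[:,1])<70)&(abs(L[:,0])<14)&(X[:,2]>33);print(np.c_[L[k],X[k][:,2]].round()[np.argsort(X[k][:,2])][:40:1].tolist())
E
```

```text
[495.24214684 298.581219    11.53042381]
[[-8.0, -53.0, -22.0, 33.0], [12.0, 48.0, -22.0, 33.0], [11.0, -3.0, -22.0, 33.0], [13.0, -16.0, -22.0, 33.0], [8.0, -53.0, -22.0, 34.0], [7.0, -12.0, -22.0, 34.0], [13.0, -57.0, -23.0, 34.0], [10.0, -19.0, -23.0, 34.0], [6.0, -20.0, -23.0, 34.0], [-10.0, -49.0, -23.0, 34.0], [11.0, -32.0, -23.0, 34.0], [9.0, 43.0, -24.0, 36.0], [-3.0, -7.0, -25.0, 36.0], [4.0, -5.0, -25.0, 37.0], [10.0, -9.0, -26.0, 37.0], [7.0, -52.0, -26.0, 37.0], [1.0, -8.0, -27.0, 38.0], [8.0, -5.0, -27.0, 39.0], [5.0, 43.0, -27.0, 39.0], [6.0, 51.0, -28.0, 39.0], [12.0, -7.0, -30.0, 41.0], [6.0, -51.0, -30.0, 41.0], [7.0, -4.0, -31.0, 43.0], [4.0, 44.0, -31.0, 43.0], [0.0, -57.0, -32.0, 43.0], [4.0, -56.0, -32.0, 44.0], [-11.0, -57.0, -32.0, 44.0], [-2.0, -12.0, -33.0, 44.0], [-2.0, -60.0, -33.0, 44.0], [-8.0, -56.0, -33.0, 44.0], [11.0, -5.0, -33.0, 45.0], [6.0, 49.0, -34.0, 45.0], [-3.0, -58.0, -36.0, 47.0], [4.0, 44.0, -36.0, 48.0], [3.0, -56.0, -36.0, 48.0], [7.0, -54.0, -37.0, 48.0], [0.0, -58.0, -37.0, 48.0], [6.0, 50.0, -38.0, 49.0], [12.0, -7.0, -39.0, 51.0], [-11.0, -60.0, -39.0, 51.0]]
```

View pics/m3.png

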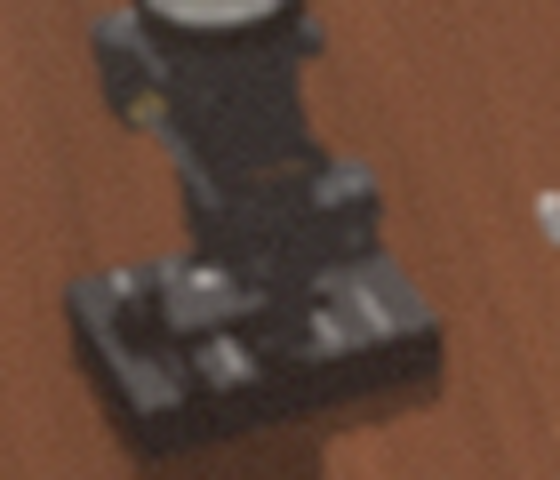

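The fingers straddle the rib with tips just above the lid top and no contact force. I close and wait for the grip.

```bash
python3 -m creep '[[1,0,0,0,0,0,0],[1,0,0,0,0,0,0],[1,0,0,0,0,0,0],[1,0,0,0,0,0,0],[1,0,0,0,0,0,0],[1,0,0,0,0,0,0],[1,0,0,0,0,0,0],[1,0,0,0,0,0,0]]' 40 >/dev/null; python3 -m creep '[[1,0,0,0,0,0,0],[1,0,0,0,0,0,0],[1,0,0,0,0,0,0],[1,0,0,0,0,0,0],[1,0,0,0,0,0,0],[1,0,0,0,0,0,0]]' 40
```

```text
time_s: 6.45
position: [494.8, 298.4, 11.1]
ee_rot: [[-0.977, -0.214, -0.0], [-0.214, 0.977, -0.0], [0.0, -0.0, -1.0]]
ft_force: [1.0, 0.2, 0.0]
gripper_width: 13.2
grasp_force: 40.0
```

Gripped at 13.2 mm, which fits the 14 mm rib. Lifting.

```bash
python3 -m creep '[[1,0,0,-0.003,0,0,0],[1,0,0,-0.008,0,0,0],[1,0,0,-0.016,0,0,0],[1,0,0,-0.026,0,0,0],[1,0,0,-0.038,0,0,0],[1,0,0,-0.05,0,0,0],[1,0,0,-0.06,0,0,0],[1,0,0,-0.06,0,0,0]]'; python3 - <<'E'
from m import *
s=r.read_state();p=np.array(s['position']);R=np.array(s['ee_rot'])
for n,b in(('top',(110,215,198,300)),('side',(225,120,290,185))):
    d=shot(n);X=cloud(d);rep(n+' lid',X,b,(76,100) )
print(p)
E
python3 go.py 489.5 24 71 82.5
```

```text
time_s: 7.12
position: [497.1, 299.6, 74.9]
ee_rot: [[-0.977, -0.214, 0.005], [-0.214, 0.977, 0.003], [-0.006, 0.002, -1.0]]
ft_force: [0.4, -0.2, -2.9]
gripper_width: 13.6
grasp_force: 40.0
top lid 1593 z med/p95 [94.1 97.9] mean [487.1 293.   93.9] [497.  300.8] [151.8 110.3] 12.2
side lid 672 z med/p95 [93.3 97.1] mean [493.3 275.2  91.5] [499.9 297.3] [152.5 117.7] 12.0
[497.12996115 299.64872038  74.91731105]
t 7.2167 pos [495.5 298.7  72.3] shift [ 0.0646 -0.2671  0.001 ] turn [ 0.06  0.11 19.84] w 13.5 g 40.0 F [-0.2 -0.5 -2.9]
```

```bash
python3 -m creep '[[1,0.004,-0.015,0,0,0,1],[1,0.012,-0.048,0,0,0,3],[1,0.021,-0.086,0,0,0,6],[1,0.03,-0.124,0,0,0,9],[1,0.039,-0.162,0,0,0,12],[1,0.048,-0.2,0,0,0,15],[1,0.057,-0.236,0,0,0,18],[1,0.0635,-0.262,0,0,0,19.8]]' >/dev/null;python3 -m creep '[[1,0,0,0,0,0,0],[1,0,0,0,0,0,0],[1,0,0,0,0,0,0]]'; python3 - <<'E'
from m import *
for n,b in(('top',(235,220,310,305)),('side',(238,150,300,225))):
    d=shot(n);X=cloud(d);rep(n+' lid',X,b,(80,100) )
E
python3 go.py 489.5 24 55 82.5
```

```text
time_s: 8.13
position: [488.0, 28.7, 70.5]
ee_rot: [[-0.991, 0.131, -0.001], [0.131, 0.991, 0.0], [0.001, 0.0, -1.0]]
ft_force: [0.5, 1.0, -2.9]
gripper_width: 13.7
grasp_force: 40.0
top lid 730 z med/p95 [89.6 93.2] mean [482.7  26.7  89.5] [487.5  31. ] [151.9 112.4] -7.6
side lid 875 z med/p95 [90.7 93.8] mean [488.6  13.6  90.3] [514.4  95.7] [281.6 167.3] 70.0
t 8.2333 pos [488.4  29.6  70.8] shift [-0.0018 -0.0055  0.0158] turn [ 0.01 -0.04  0.1 ] w 13.8 g 40.0 F [ 1.5  0.3 -2.8]
```

```bash
python3 -m creep '[[1,-0.0018,-0.0055,0.003,0,0,0],[1,-0.0018,-0.0055,0.008,0,0,0],[1,-0.0018,-0.0055,0.012,0,0,0],[1,-0.0018,-0.0055,0.012,0,0,0],[1,-0.0018,-0.0055,0.012,0,0,0],[1,-0.0018,-0.0055,0.012,0,0,0]]'; python3 - <<'E'
from m import *
for n,b in(('top',(235,220,310,305)),('side',(238,165,298,222))):
    d=shot(n);X=cloud(d);rep(n+' lid',X,b,(70,86) )
E
python3 go.py 489.5 24 31 82.5
```

```text
time_s: 8.73
position: [489.8, 23.4, 58.9]
ee_rot: [[-0.992, 0.129, -0.0], [0.129, 0.992, 0.0], [0.0, -0.0, -1.0]]
ft_force: [0.4, 0.6, -2.7]
gripper_width: 13.4
grasp_force: 40.0
top lid 686 z med/p95 [78. 82.] mean [483.1  23.1  78. ] [488.9  25.7] [152.2 112.2] -7.6
side lid 852 z med/p95 [79.1 82. ] mean [490.4   7.1  78.7] [492.7  22.9] [149.3 115.3] -6.7
t 8.8333 pos [490.   23.3  59.2] shift [0.0006 0.0007 0.0282] turn [0.   0.01 0.05] w 13.5 g 40.0 F [-0.3 -0.6 -2.7]
```

The lid sits within 1 mm of the mould centre in both views. I lower it.

```bash
python3 -m creep '[[1,0,0,0.005,0,0,0],[1,0,0,0.01,0,0,0],[1,0,0,0.014,0,0,0],[1,0,0,0.018,0,0,0],[1,0,0,0.021,0,0,0],[1,0,0,0.023,0,0,0],[1,0,0,0.024,0,0,0],[1,0,0,0.024,0,0,0]]' | grep -E 'pos|ft'; python3 -m creep '[[1,0,0,0.001,0,0,0],[1,0,0,0.0015,0,0,0],[1,0,0,0.002,0,0,0],[1,0,0,0.0025,0,0,0],[1,0,0,0.0025,0,0,0]]'| grep -E 'pos|ft'
```

```text
position: [489.7, 23.2, 34.8]
ft_force: [0.2, 0.3, -3.1]
position: [490.1, 23.2, 33.1]
ft_force: [-1.4, -0.2, 1.5]
```

Contact came 22.0 mm above the bench grasp height, so the lid is home. I press lightly, open, rise and check.

```bash
python3 -m creep '[[1,0,0,0.001,0,0,0],[1,0,0,0.001,0,0,0],[1,0,0,0.001,0,0,0],[0,0,0,0,0,0,0],[0,0,0,0,0,0,0],[0,0,0,0,0,0,0],[0,0,0,0,0,0,0],[0,0,0,0,0,0,0]]' | grep -E 'pos|ft|wid'; python3 -m creep '[[0,0,0,0,0,0,0],[0,0,0,-0.01,0,0,0],[0,0,0,-0.03,0,0,0],[0,0,0,-0.06,0,0,0],[0,0,0,-0.1,0,0,0],[0,0,0,-0.14,0,0,0],[0,0,0,-0.18,0,0,0],[0,0,0,-0.19,0,0,0]]'; python3 - <<'E'
from m import *
for n,b in(('top',(235,220,310,305)),('side',(238,180,298,230))):
    d=shot(n);X=cloud(d);rep(n+' lid',X,b,(43,61) );rep(n+' rib',X,b,(69,85))
E
python3 go.py 649 -183 220 86
```

```text
position: [489.9, 23.2, 32.5]
ft_force: [0.4, 0.2, -0.5]
gripper_width: 45.2
time_s: 11.25
position: [493.8, 23.2, 231.1]
ee_rot: [[-0.991, 0.13, 0.012], [0.13, 0.992, -0.0], [-0.012, 0.002, -1.0]]
ft_force: [0.8, 0.6, 1.2]
gripper_width: 87.9
grasp_force: 0.0
top lid 370 z med/p95 [52.2 56.2] mean [475.3   1.5  52.1] [489.3  25. ] [152.  111.3] -7.5
side lid 994 z med/p95 [53.2 57. ] mean [490.6  13.5  53. ] [492.8  23.6] [150.  116.9] -6.6
side rib 109 z med/p95 [76.5 80.5] mean [492.7  21.1  76. ] [493.3  22.5] [78.2 20.4] -6.9
t 11.35 pos [492.4  23.2 227. ] shift [-0.182  -0.1841  0.0082] turn [ 0.04  0.46 -3.46] w 87.9 g 0.0 F [-0.8  0.1  0.1]
```

The lid is fully home: its top reads 22 mm higher than on the bench, centred, with the same yaw. Now the clip.

```bash
python3 -m creep '[[0,-0.012,-0.012,0,0,0,-1],[0,-0.038,-0.038,0,0,0,-2],[0,-0.064,-0.064,0,0,0,-3],[0,-0.09,-0.09,0,0,0,-3.5],[0,-0.116,-0.117,0,0,0,-3.5],[0,-0.142,-0.143,0,0,0,-3.5],[0,-0.165,-0.167,0,0,0,-3.5],[0,-0.182,-0.184,0.008,0,0,-3.5]]'>/dev/null; python3 -m creep '[[0,0,0,0.02,0,0,0],[0,0,0,0.04,0,0,0],[0,0,0,0.05,0,0,0],[0,0,0,0.05,0,0,0],[0,0,0,0.05,0,0,0]]'; python3 go.py 649 -183 107 86
python3 - <<'E'
from m import *
S=shot('side');T=shot('top')
a=cv2.resize(T['color'][150:220,320:400],(480,420),interpolation=3);b=cv2.resize(S['color'][190:260,310:360],(300,420),interpolation=3)
cv2.imwrite('pics/m4.png',np.hstack([a,b])[...,::-1])
hsv=cv2.cvtColor(S['color'],cv2.COLOR_RGB2HSV).astype(int);red=((hsv[...,0]<6)|(hsv[...,0]>174))&(hsv[...,1]>170)&(hsv[...,2]>80)
rep('side clip',cloud(S),(318,198,350,256),(60,230),red)
E
```

```text
time_s: 12.43
position: [644.9, -182.2, 162.3]
ee_rot: [[-0.998, 0.069, -0.004], [0.069, 0.998, 0.001], [0.004, 0.001, -1.0]]
ft_force: [-0.6, 0.4, 0.6]
gripper_width: 88.0
grasp_force: 0.0
t 12.4333 pos [ 644.9 -182.2  162.3] shift [-0.0044 -0.0006  0.0552] turn [ 0.06 -0.24  0.06] w 88.0 g 0.0 F [-0.6  0.4  0.6]
side clip 150 z med/p95 [129.3 145.6] mean [ 646.5 -211.6  124. ] [ 649.3 -184.9] [134.2  15.1] 86.3
```

View pics/m4.png

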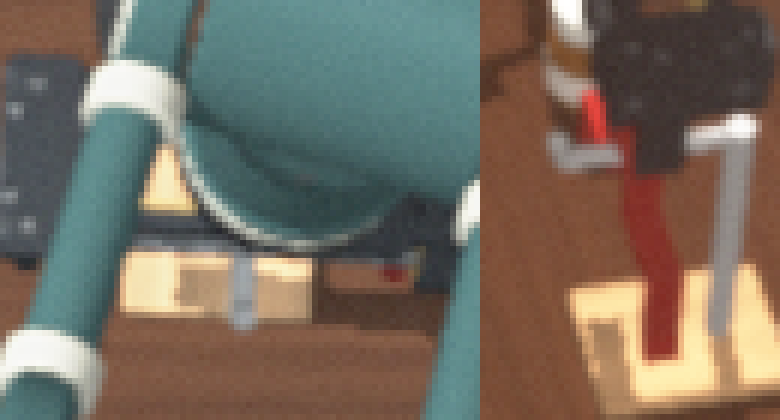

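The clip still hangs at 86°, and the fingers are on both sides of the arch (near finger at (660,150) in the side crop). I read the settled pose and then descend.

```bash
python3 go.py 649 -183 107 86
```

```text
t 12.5333 pos [ 646.8 -182.7  165.3] shift [-0.0022 -0.0002  0.0583] turn [-0.02  0.05  0.07] w 88.1 g 0.0 F [ 0.5 -0.   0. ]
```

```bash
python3 -m creep '[[0,-0.0015,0,0.01,0,0,0],[0,-0.0015,0,0.025,0,0,0],[0,-0.0015,0,0.04,0,0,0],[0,-0.0015,0,0.05,0,0,0],[0,-0.0015,0,0.056,0,0,0],[0,-0.0015,0,0.059,0,0,0],[0,-0.0015,0,0.059,0,0,0],[0,-0.0015,0,0.059,0,0,0]]'|grep -E 'pos|ft'; python3 go.py 649 -183 107 86; python3 -m creep '[[1,0,0,0,0,0,0],[1,0,0,0,0,0,0],[1,0,0,0,0,0,0],[1,0,0,0,0,0,0],[1,0,0,0,0,0,0],[1,0,0,0,0,0,0],[1,0,0,0,0,0,0],[1,0,0,0,0,0,0]]' 40;python3 -m creep '[[1,0,0,0,0,0,0],[1,0,0,0,0,0,0],[1,0,0,0,0,0,0]]' 40
```

```text
position: [648.5, -183.1, 106.4]
ft_force: [0.2, 0.3, 0.3]
t 13.2 pos [ 648.5 -183.1  106.4] shift [-0.0004  0.0002 -0.0006] turn [-0.02  0.07  0.05] w 88.0 g 0.0 F [0.2 0.3 0.3]
time_s: 13.87
position: [647.9, -183.0, 105.6]
ee_rot: [[-0.998, 0.069, -0.0], [0.069, 0.998, -0.0], [0.0, -0.0, -1.0]]
ft_force: [0.3, 0.3, -0.3]
gripper_width: 39.6
grasp_force: 40.0
time_s: 14.12
position: [647.9, -183.0, 105.6]
ee_rot: [[-0.998, 0.069, -0.0], [0.069, 0.998, -0.0], [0.0, -0.0, -1.0]]
ft_force: [0.1, -0.4, -0.0]
gripper_width: 39.9
grasp_force: 40.0
```

Gripped at 39.9 mm, which matches the 40 mm arch. I lift 22 mm, then go off along the tool's +x (the stand's -x).

```bash
python3 -m creep '[[1,0,0,-0.003,0,0,0],[1,0,0,-0.008,0,0,0],[1,0,0,-0.014,0,0,0],[1,0,0,-0.019,0,0,0],[1,0,0,-0.023,0,0,0],[1,0,0,-0.023,0,0,0],[1,0,0,-0.023,0,0,0]]'; python3 - <<'E'
from m import *
S=shot('side');hsv=cv2.cvtColor(S['color'],cv2.COLOR_RGB2HSV).astype(int);red=((hsv[...,0]<6)|(hsv[...,0]>174))&(hsv[...,1]>170)&(hsv[...,2]>80)
rep('side clip',cloud(S),(318,190,350,256),(60,230),red)
E
```

```text
time_s: 14.7
position: [648.3, -183.1, 129.3]
ee_rot: [[-0.998, 0.069, 0.001], [0.069, 0.998, -0.0], [-0.001, -0.0, -1.0]]
ft_force: [-0.2, 0.2, -1.9]
gripper_width: 39.8
grasp_force: 40.0
side clip 89 z med/p95 [149.9 155.7] mean [ 646.3 -239.5  141.3] [ 646.5 -233.2] [35.4 14.3] 85.8
```

```bash
python3 -m creep '[[1,0.005,0,0,0,0,0],[1,0.015,0,0,0,0,0],[1,0.03,0,0,0,0,0],[1,0.047,0,0,0,0,0],[1,0.065,0,0,0,0,0],[1,0.082,0,0,0,0,0],[1,0.095,0,0,0,0,0],[1,0.1,0,0,0,0,0]]';  python3 go.py 490.8 24 125 82.5
```

```text
time_s: 15.42
position: [545.1, -175.6, 127.9]
ee_rot: [[-0.998, 0.069, -0.003], [0.069, 0.998, 0.001], [0.003, 0.001, -1.0]]
ft_force: [0.4, 0.2, -2.0]
gripper_width: 40.2
grasp_force: 40.0
t 15.4167 pos [ 545.1 -175.6  127.9] shift [0.068  0.1953 0.0032] turn [ 0.02 -0.15  3.52] w 40.2 g 40.0 F [ 0.4  0.2 -2. ]
```

```bash
python3 -m creep '[[1,0.005,0.015,0,0,0,0.5],[1,0.015,0.043,0,0,0,1],[1,0.026,0.074,0,0,0,1.5],[1,0.037,0.105,0,0,0,2],[1,0.048,0.136,0,0,0,2.5],[1,0.058,0.165,0,0,0,3],[1,0.065,0.188,0,0,0,3.5],[1,0.0675,0.1945,0,0,0,3.5]]'>/dev/null;python3 -m creep '[[1,0,0,0,0,0,0],[1,0,0,0,0,0,0],[1,0,0,0,0,0,0],[1,0,0,0,0,0,0]]'; python3 - <<'E'
from m import *
for n,b in(('top',(235,210,320,305)),('side',(238,140,310,235))):
    d=shot(n);X=cloud(d);hsv=cv2.cvtColor(d['color'],cv2.COLOR_RGB2HSV).astype(int);red=((hsv[...,0]<6)|(hsv[...,0]>174))&(hsv[...,1]>150)&(hsv[...,2]>60)
    rep(n+' clip',X,b,(90,200),red);rep(n+' bridge',X,b,(138,160),red);rep(n+' lid',X,b,(43,61));rep(n+' rib',X,b,(69,85))
    if n=='side':save(d,'m5.png',(225,140,325,240),5)
E
python3 go.py 490 23.3 125 82.5
```

```text
time_s: 16.42
position: [494.7, 21.4, 128.7]
ee_rot: [[-0.991, 0.131, 0.0], [0.131, 0.991, -0.0], [-0.0, -0.0, -1.0]]
ft_force: [0.2, -0.1, -1.7]
gripper_width: 40.0
grasp_force: 40.0
top clip 14 z med/p95 [151.2 154.9] mean [489.2 -31.9 151.4] [489.1 -32.1] [13.9  3.8] -10.5
top bridge 14 z med/p95 [151.2 154.9] mean [489.2 -31.9 151.4] [489.1 -32.1] [13.9  3.8] -10.5
top lid 525 z med/p95 [52.2 56.4] mean [459.1  20.5  52.2] [489.3  25.3] [151.9 111.8] -7.5
side clip 103 z med/p95 [144.8 154.8] mean [490.2 -35.1 136.6] [491.6 -26.5] [42.1 15.4] 84.8
side bridge 58 z med/p95 [152.2 155. ] mean [490.9 -29.2 151. ] [490.8 -25.6] [39.8 15. ] 79.3
side lid 940 z med/p95 [53.2 56.7] mean [490.2  11.9  52.9] [492.6  22.6] [150.  114.5] -6.5
side rib 86 z med/p95 [76.6 78.9] mean [491.3  21.1  75.8] [493.   20.9] [77.9 18.1] -8.5
t 16.5167 pos [494.6  21.5 128.6] shift [0.0048 0.0012 0.0036] turn [-0.01  0.   -0.05] w 39.6 g 40.0 F [ 1.2  0.2 -2.3]
```

View pics/m5.png

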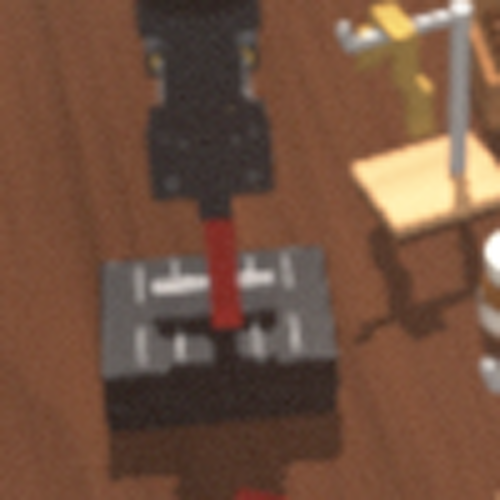

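The clip is square over the lid but about 5 mm off along x (far end at (225,320) in the crop). I correct that and descend in stages.

```bash
python3 -m creep '[[1,0.003,0.0008,0,0,0,0],[1,0.0058,0.0012,0.005,0,0,0],[1,0.0058,0.0012,0.015,0,0,0],[1,0.0058,0.0012,0.025,0,0,0],[1,0.0058,0.0012,0.033,0,0,0],[1,0.0058,0.0012,0.038,0,0,0],[1,0.0058,0.0012,0.04,0,0,0],[1,0.0058,0.0012,0.04,0,0,0]]'>/dev/null;python3 -m creep '[[1,0,0,0,0,0,0],[1,0,0,0,0,0,0]]'|grep -E 'pos|ft'; python3 - <<'E'
from m import *
for n,b in(('top',(235,210,320,305)),('side',(238,140,310,235))):
    d=shot(n);X=cloud(d);hsv=cv2.cvtColor(d['color'],cv2.COLOR_RGB2HSV).astype(int);red=((hsv[...,0]<6)|(hsv[...,0]>174))&(hsv[...,1]>150)&(hsv[...,2]>60)
    rep(n+' bridge',X,b,(105,120),red);rep(n+' lid',X,b,(43,61))
E
python3 go.py 489 23.3 36 82.5
```

```text
position: [489.2, 24.6, 89.0]
ft_force: [0.4, 0.4, -2.1]
top bridge 14 z med/p95 [112.3 116.2] mean [482.8 -28.5 112.5] [482.8 -28.6] [13.8  2.6] 0.2
top lid 607 z med/p95 [52.1 55.9] mean [486.4  16.6  52.1] [489.2  25.3] [152.1 111.9] -7.6
side bridge 44 z med/p95 [114.  115.9] mean [485.2 -25.2 113. ] [485.2 -23.2] [37. 13.] 84.5
side lid 885 z med/p95 [53.2 56.6] mean [490.5  13.4  52.8] [492.9  23.9] [149.9 117.8] -6.2
t 17.45 pos [489.2  24.5  89.2] shift [ 0.0001 -0.0013  0.0532] turn [0.01 0.06 0.05] w 39.8 g 40.0 F [ 0.1 -0.5 -1.6]
```

```bash
python3 -m creep '[[1,0,-0.0012,0.003,0,0,0],[1,0,-0.0012,0.008,0,0,0],[1,0,-0.0012,0.013,0,0,0],[1,0,-0.0012,0.018,0,0,0],[1,0,-0.0012,0.023,0,0,0],[1,0,-0.0012,0.027,0,0,0],[1,0,-0.0012,0.03,0,0,0],[1,0,-0.0012,0.03,0,0,0]]'|grep -E 'pos|ft'; python3 -m creep '[[1,0,0,0.004,0,0,0],[1,0,0,0.008,0,0,0],[1,0,0,0.012,0,0,0],[1,0,0,0.015,0,0,0],[1,0,0,0.018,0,0,0],[1,0,0,0.02,0,0,0],[1,0,0,0.021,0,0,0],[1,0,0,0.021,0,0,0]]'; python3 go.py 489 23.3 36 82.5
```

```text
position: [487.7, 23.3, 57.6]
ft_force: [0.1, -1.0, -2.3]
time_s: 18.78
position: [488.3, 23.4, 37.3]
ee_rot: [[-0.992, 0.13, -0.001], [0.13, 0.992, -0.0], [0.001, -0.0, -1.0]]
ft_force: [0.2, 0.9, -2.3]
gripper_width: 39.2
grasp_force: 40.0
t 18.7833 pos [488.3  23.4  37.3] shift [-0.0007  0.      0.0013] turn [-0.01 -0.03  0.04] w 39.2 g 40.0 F [ 0.2  0.9 -2.3]
```

```bash
python3 -m creep '[[1,0,0,0.001,0,0,0],[1,0,0,0.002,0,0,0],[1,0,0,0.003,0,0,0],[1,0,0,0.003,0,0,0]]'|grep -E 'pos|ft';  python3 -m creep '[[1,0,0,0.0005,0,0,0],[1,0,0,0.001,0,0,0],[1,0,0,0.0015,0,0,0],[1,0,0,0.0015,0,0,0]]'|grep -E 'pos|ft'
```

```text
position: [488.7, 23.3, 34.7]
ft_force: [0.3, 1.2, -1.3]
position: [488.8, 23.3, 34.6]
ft_force: [-5.7, 1.1, 9.7]
```

Contact is at the expected height (105.6 - 71 = 34.6), so the clip rests on the lid. I push slightly, release, rise and check.

```bash
python3 -m creep '[[1,0,0,0.0005,0,0,0],[1,0,0,0.0005,0,0,0],[0,0,0,-0.001,0,0,0],[0,0,0,-0.001,0,0,0],[0,0,0,-0.001,0,0,0],[0,0,0,-0.001,0,0,0],[0,0,0,-0.001,0,0,0],[0,0,0,-0.001,0,0,0]]'|grep -E 'pos|ft|wid'; python3 -m creep '[[0,0,0,0,0,0,0],[0,0,0,-0.01,0,0,0],[0,0,0,-0.03,0,0,0],[0,0,0,-0.06,0,0,0],[0,0,0,-0.1,0,0,0],[0,0,0,-0.13,0,0,0],[0,0,0,-0.13,0,0,0]]'|grep -E 'pos|ft|wid';python3 - <<'E'
from m import *
for n,b in(('top',(235,210,320,305)),('side',(238,170,310,240))):
    d=shot(n);X=cloud(d);hsv=cv2.cvtColor(d['color'],cv2.COLOR_RGB2HSV).astype(int);red=((hsv[...,0]<6)|(hsv[...,0]>174))&(hsv[...,1]>150)&(hsv[...,2]>60)
    rep(n+' bridge',X,b,(50,70),red);rep(n+' arch',X,b,(80,100),red);rep(n+' clip',X,b,(0,100),red);rep(n+' lid',X,b,(43,56),~red)
E
python3 go.py 469 -274 90 82.5
```

```text
position: [488.4, 23.3, 33.9]
ft_force: [-0.3, 0.1, -0.8]
gripper_width: 77.6
position: [493.7, 23.4, 172.4]
ft_force: [0.7, 0.4, 0.7]
gripper_width: 88.2
top lid 366 z med/p95 [52.1 55.4] mean [480.1   8.7  51.9] [489.4  25.5] [151.8 112.4] -7.5
side bridge 100 z med/p95 [60.1 65.4] mean [487.2 -26.5  59.9] [489.1 -35. ] [245.5  28.4] 88.2
side arch 51 z med/p95 [91.2 93.5] mean [491.4  20.8  90.3] [492.5  22.9] [43.4 16.4] 79.0
side clip 234 z med/p95 [59.7 91.7] mean [487.  -15.9  56.7] [489.5  -3.2] [309.   29.6] 88.2
side lid 807 z med/p95 [52.9 55.6] mean [489.9  13.1  52.6] [492.3  20.4] [150.  121.5] -7.2
t 20.8 pos [490.   23.4 166.5] shift [-0.0174 -0.2976  0.0764] turn [0.03 0.27 0.04] w 88.3 g 0.0 F [ 0.6  0.9 -0.5]
```

The clip is home: its arch top reads 90-91 mm (90 expected), centred on the lid. Now the plunger, with shut fingers.

```bash
python3 -m creep '[[1,-0.001,-0.02,0,0,0,0],[1,-0.004,-0.058,0,0,0,0],[1,-0.007,-0.098,0,0,0,0],[1,-0.01,-0.138,0,0,0,0],[1,-0.013,-0.178,0,0,0,0],[1,-0.015,-0.218,0,0,0,0],[1,-0.017,-0.256,0,0,0,0],[1,-0.0174,-0.285,0.02,0,0,0]]' 20 >/dev/null;python3 -m creep '[[1,0,-0.012,0.02,0,0,0],[1,0,-0.012,0.04,0,0,0],[1,0,-0.012,0.055,0,0,0],[1,0,-0.012,0.055,0,0,0],[1,0,-0.012,0.055,0,0,0],[1,0,-0.012,0.055,0,0,0]]'|grep -E 'pos|wid'; python3 go.py 468.3 -273.5 50 82.5
```

```text
position: [467.0, -273.1, 88.8]
gripper_width: 0.5
t 21.9667 pos [ 467.  -273.1   88.8] shift [-0.0014 -0.0003  0.0388] turn [ 0.03 -0.05  0.06] w 0.5 g 0.0 F [ 0.9 -0.3  0.9]
```

```bash
python3 -m creep '[[1,-0.001,0,0.01,0,0,0],[1,-0.001,0,0.02,0,0,0],[1,-0.001,0,0.03,0,0,0],[1,-0.001,0,0.039,0,0,0],[1,-0.001,0,0.043,0,0,0],[1,-0.001,0,0.046,0,0,0],[1,-0.001,0,0.049,0,0,0],[1,-0.001,0,0.049,0,0,0]]'|grep -E 'pos|ft'; python3 -m creep '[[1,0,0,0.002,0,0,0],[1,0,0,0.004,0,0,0],[1,0,0,0.005,0,0,0],[1,0,0,0.005,0,0,0]]'|grep -E 'pos|ft'; python3 - <<'E'
from m import *
S=shot('side');save(S,'m6.png',(250,230,320,310),7)
E
```

```text
position: [467.8, -273.2, 39.8]
ft_force: [-2.2, 1.6, 4.0]
position: [468.4, -273.6, 35.5]
ft_force: [-2.5, 1.7, 5.4]
```

View pics/m6.png

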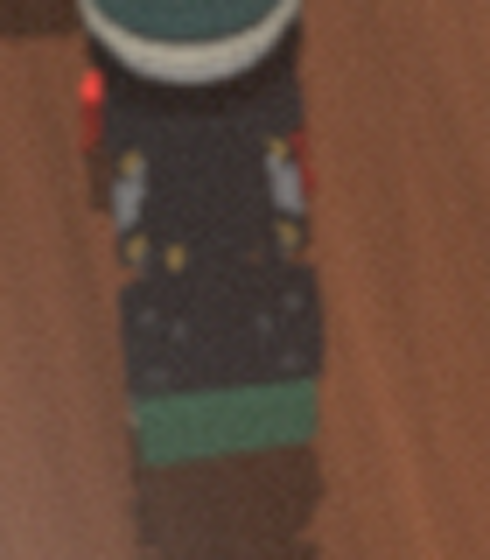

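The gripper is on the plunger above the green counter, and the force is in the spring range (5.4 N). I press on until the end stop.

```bash
python3 -m creep '[[1,0,0,0.002,0,0,0],[1,0,0,0.004,0,0,0],[1,0,0,0.005,0,0,0],[1,0,0,0.005,0,0,0]]'|grep -E 'pos|ft'; python3 -m creep '[[1,0,0,0.001,0,0,0],[1,0,0,0.002,0,0,0],[1,0,0,0.002,0,0,0],[1,0,0,0.002,0,0,0]]'|grep -E 'pos|ft'
```

```text
position: [468.5, -273.7, 31.8]
ft_force: [-5.3, 3.4, 13.4]
position: [468.6, -273.7, 31.6]
ft_force: [-10.3, 6.1, 24.6]
```

The end stop is reached: z is stuck at 31.6 and the force is 24.6 N, well over 8. I retreat and do the final check.

```bash
python3 -m creep '[[1,0,0,0,0,0,0],[1,0,0,-0.01,0,0,0],[1,0,0,-0.03,0,0,0],[1,0,0,-0.06,0,0,0],[1,0,0,-0.09,0,0,0],[1,0.0,0,-0.12,0,0,0],[1,0.0,0,-0.15,0,0,0],[1,0.0,0,-0.15,0,0,0]]'|grep -E 'time|pos|ft'; python3 -m creep '[[1,0,-0.02,0,0,0,0],[1,0,-0.05,0,0,0,0],[1,0,-0.09,0,0,0,0],[1,0,-0.12,0,0,0,0],[1,0,-0.13,0,0,0,0],[1,0,-0.13,0,0,0,0]]'>/dev/null; python3 - <<'E'
from m import *
for n,b,p in(('top',(235,210,320,305),(378,248,412,286)),('side',(238,170,298,228),(262,262,300,300))):
    d=shot(n);X=cloud(d);hsv=cv2.cvtColor(d['color'],cv2.COLOR_RGB2HSV).astype(int);red=((hsv[...,0]<6)|(hsv[...,0]>174))&(hsv[...,1]>150)&(hsv[...,2]>60);yel=(hsv[...,0]>22)&(hsv[...,0]<36)&(hsv[...,1]>120)
    rep(n+' bridge',X,b,(54,66),red);rep(n+' arch',X,b,(80,100),red);rep(n+' lid',X,b,(43,56),~red);rep(n+' plunger',X,p,(50,80),yel)
    rep(n+' brass',X,(190,160,235,205) if n=='top' else (290,135,320,172),(110,190),yel)
    save(d,n+'f.png',sc=.62)
cv2.imwrite('pics/fin.png',np.hstack([cv2.imread('pics/topf.png'),cv2.imread('pics/sidef.png')]))
E
```

```text
time_s: 24.35
position: [472.6, -276.5, 185.6]
ft_force: [1.0, -0.0, 1.1]
top bridge 255 z med/p95 [58.6 62.2] mean [490.4  26.1  58.6] [489.6  25.1] [131.4  18.7] 82.5
top arch 121 z med/p95 [89.8 94.4] mean [490.   24.   90.1] [490.4  24.3] [40.3 17. ] 83.6
top lid 2151 z med/p95 [52.1 55.3] mean [488.9  24.5  51.9] [489.5  25.6] [152.  112.6] -7.6
side lid 228 z med/p95 [53.1 55.5] mean [433.8  17.1  52.6] [436.8  29.9] [114.1  36.9] 83.7
```

View pics/fin.png

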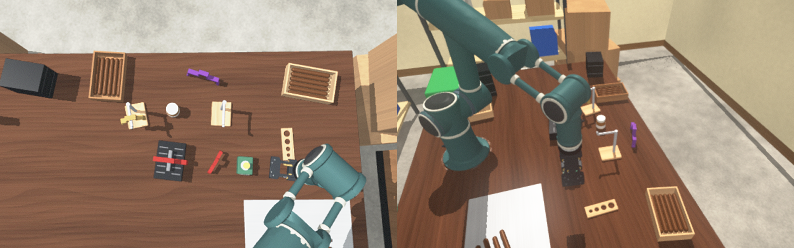

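The final picture shows the clip square across the lid at (170,160), the plunger free and the bystanders in place. I hand in.

```bash
python3 -c "
from station import r
print(r.job_done())"
```

```text
the job is handed in; nothing more can be done
None
```

The job is handed in at about 25 s of robot time: the lid is fully home, the red clip sits square across its middle, and the plunger was pressed to its stop and released (its spring-back I saw only by eye in the last picture), with the first grasp missing the lid without moving it because the reported tool height was about 26 mm off.

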